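# Mount the mulling plate on the ink muller

### The job

Put the washed mulling plate back on the ink muller: slip it over the spindle, turn it until its three holes find the three drive studs, and slide it fully home so that it lies flush on the drive head, then let go. Do it gently by feel, never forcing the plate down on the studs, and leave the tin, the tape and the brayer where they are.

Things in the scene. Friction and masses are not known exactly. Their poses are not given: they have to be found in the camera images.
- mulling_plate: loose steel disc with a black grip block on top, lying on the worktop on three 2 mm feet under its rim; 0.3 to 0.55 kg. Disc 124 mm across, 8 mm thick. A 16.4 mm bore runs along the axis through disc and block; three 11.6 mm through holes lie on a circle of 42 mm radius, at 0, 120 and 240 degrees from the plate's own x axis. Origin: centre of the flat underside; z up.
- plate_grip (a point): centre of the plate's grip block, on the plate's axis, 30 mm above its underside. The block is 56 mm long along the plate's x, 40 mm wide along its y and 44 mm high (8 to 52 mm above the plate's underside).
- muller: the ink muller, a grey bench machine fixed to the worktop, with a 190 x 150 mm foot, 48 mm high under its drive head; origin: on the worktop under the spindle axis, z up. It stands turned about z differently at each start. The plate and the muller must never press on each other with more than 25 N. The ring that carries its studs turns only under about 0.4 N m, so a light press does not drag it round.
- head_face (a point): centre of the flat seat (60 mm across, 2 mm above the ring round it) on the muller's drive head, 70 mm above the worktop; axes as the muller's. The plate is home when its underside lies on this seat. Head, spindle and studs are sprung: they begin to sink at about 7 N, give 1 mm per further newton and stop hard after 9 mm, at about 16 N. This point moves with them.
- spindle_tip (a point): top of the steel spindle on the head's axis, 37 mm above the seat; 14 mm thick, the top 8 mm tapered to 6 mm. It passes through the plate's bore.
- stud_level (a point): point on the spindle axis level with the tops of three brass drive studs, 10 mm above the seat. Studs 9 mm thick, 120 degrees apart on a circle of 42 mm radius, on a stiff ring that stays where it was left. Its angle is not among the readings: one stud stands within 25 degrees (0.44 rad) either way of the muller's own +x axis; just where must be seen or felt.
- ink_tin: ink tin with a yellow lid, 70 mm across, 63 mm high, to the left; origin: centre of its underside. To be left alone.
- tape: roll of masking tape, 104 mm across, 25 mm high, to the left; origin: centre of its underside. To be left alone.
- brayer: small hand roller with a wooden handle, 161 mm long (its x), 136 mm wide (its y), 64 mm high, to the right; origin: about its middle, on the worktop. To be left alone.

How it is judged:
By the outcome, as a careful person would: the job done as asked, in the order asked, and still so for the second after the job is handed in, with the robot touching nothing.
It also fails if it takes over 64 s, if anything falls off the work surface, if the arm or the gripper's body presses on something with over 40 N, if the wrist force passes 120 N, or if a joint passes its speed limit or range.

### The arm

A 6-joint arm with a two-finger parallel gripper is mounted at the origin on a cart in front of the work surface, level with it; the furniture and walls round the work are solid. World frame = base frame: x ahead of the robot, y to its left, z up, the work surface at z = 0. Lengths are in m, angles in rad, forces in N, time in s.
With the tool pointing down it reaches from about 0.375 to 0.9 m from the base axis. Payload 3.1 kg.
Tool frame: the origin (TCP) lies on the centre line of the jaws, within the pads' length; the fingertips stand robot.tip_reach ahead of it and the grasp point (between the pads) is the TCP (robot.tip_reach is the distance from the TCP to the fingertips, in m); z points along the fingers, y is the direction in which the jaws open and shut (so a half turn about z gives the same grasp; the last joint's range is limited). The gripper opens to 87 mm and grips with 3 to 60 N. Pads are 19 mm wide; open, the fingers measure 117 mm over their backs; the gripper's body (75 mm by 190 mm) begins 51 mm behind the grasp point.
Start: joints at [0.935, 0.527, 1.433, -0, 1.181, -0.178], TCP at [0.276, 0.561, 0.242] pointing down, gripper open.
Joint ranges: [-3.08, 3.08], [-0.75, 2.2], [0.22, 2.44], [-1.43, 4.57], [0, 2.65], [-2.85, 2.85]. Speed limits (rad/s): [2.79, 2.79, 3.14, 3.14, 3.14, 3.14].

### API

Orientations are given as a unit quaternion [x, y, z, w].
In Python, from rig import telemetry, viewer, robot gives the robot as it stands. The module is installed in compiled form; this text tells all that it offers.
- The arm moves only by the tool step_arm, never from a script. Its argument "targets" is a list of rows, each an object of numbers: "dx", "dy", "dz": the shift along the tool's x, y, z in m; "rx", "ry", "rz": the turn, a rotation vector about the tool's x, y, z in degrees. In form: [{"dx": .., "dy": .., "dz": .., "rx": .., "ry": .., "rz": ..}, ...]. A call has exactly 5 rows; each row is the pose to reach, as a shift and turn from the pose measured when the call began, along the tool's axes at that moment; what a row does not reach only later rows make up. A row lasts 1/8 s, in which the tool goes at most 62.5 mm and 10.7 degrees, less where a joint would pass 70% of its speed; a pose out of reach is approached as far as the arm can. A call with a gripper value outside its range is refused whole. "gripper" is the opening, from 0 (shut) to 1 (fully open), set as the call begins (left out, the last holds). The fingers move at their own pace and stop on an object; "force" is the grip in N (left out, the last holds). Time passes only in rows, so rows that repeat a pose let the fingers close, or fill a call up. It gives the time, the measured TCP pose, the force and the opening at its end, in the units of the state.
- telemetry.get_obs(): the state, without advancing time (a new reading comes with each control period).
- viewer.camera(name): name is "side" or "top" or "wrist"; returns a dict with "img" (384x512x3 uint8, blue, green, red), "depth" (384x512 float32, m along the optical axis (not along the pixel's ray), 0 where there is no reading), "K" (3x3 intrinsics, pixels), "k1" (the pictures are not rectified: a ray, as slopes to the right and down, at radius r is drawn at 1 + k1 r^2 times it, then the intrinsics apply), "R" (3x3) and "t" (3): a world point X has camera coordinates R X + t. Camera axes: x right, y down, z forward; pixel columns grow to the right and rows downward; lengths in m; the calibration is good to about 2 mm. A picture is of the moment at which its call begins.
- robot.hand_in(): hands the job in, once; it reports no verdict.
The state is a dict: "time": time; "q": joint angles; "joint_velocities": joint speeds; "joint_torque": joint torques, N m; "position": TCP position; "tool_rot": TCP orientation; "ft_force": force on the tool from outside, world axes, zero at the start; "moment": the same for the moment, N m; "grip_width": finger opening in m.
Only numpy, scipy, OpenCV 4.12 (cv2) and the standard library are available. Lean on these libraries where they do the work, as an engineer would, in place of code of your own. Each camera call takes 0.05 s, during which the arm holds its last target.

## Working session

There is one attempt and no reset: what is moved stays moved. The work goes in short steps, Python scripts to look and compute and a tool call to move; the robot and the scene stay as the last step left them, time stands still between calls to the robot, and variables do not carry over. Pictures are saved under pics/ and viewed, and the job is handed in when it is done.

Besides the shell and the picture viewer there is one more tool, called after "Emit:" by a JSON object that holds its "name" and its "arguments". step_arm: Moves the arm, as the interface text tells. Its arguments: {"type":"object","properties":{"targets":{"type":"array"},"gripper":{"type":"number"},"force":{"type":"number"}},"required":["targets"]}

```bash
mkdir -p pics; cat > h.py <<'E'
import numpy as np, cv2
from rig import telemetry, viewer, robot
def snap(n,fn):
    c=viewer.camera(n); cv2.imwrite('pics/'+fn,c['img']); np.savez('pics/'+fn[:-4]+'.npz',**{k:np.array(v) for k,v in c.items()}); return c
def load(fn): return dict(np.load('pics/'+fn+'.npz'))
def ray(c,u,v):
    K=c['K'];d=np.array([(u-K[0,2])/K[0,0],(v-K[1,2])/K[1,1]]);s=d.copy()
    for _ in range(20): s=d/(1+c['k1']*(s@s))
    R=c['R'];return -R.T@c['t'], R.T@np.array([s[0],s[1],1])
def onz(c,u,v,z):
    o,d=ray(c,u,v);return o+d*(z-o[2])/d[2]
def proj(c,X):
    p=c['R']@np.asarray(X)+c['t'];s=p[:2]/p[2];s=s*(1+c['k1']*(s@s));return c['K'][:2,:2]@s+c['K'][:2,2]
def pt(c,u,v):
    o,d=ray(c,u,v);return o+d*c['depth'][int(v),int(u)]
E
python3 - <<'E'
from h import *
print(telemetry.get_obs(),robot.tip_reach)
for n in ['top','side','wrist']:
    c=snap(n,n+'0.png');print(n,c['K'],c['k1'],c['R'],c['t'])
E
```

```text
{'time': 0.0, 'q': array([ 9.35473266e-01,  5.28459276e-01,  1.43390064e+00, -4.28913213e-05,
        1.18134814e+00, -1.78496464e-01]), 'joint_velocities': array([ 1.02554853e-05, -2.46457936e-05,  1.76057114e-03, -2.52530512e-03,
        1.25107192e-03, -8.10754678e-05]), 'joint_torque': array([ 1.89927446e-04, -4.40048397e+01, -1.76588309e+01,  6.33189571e-02,
        5.83285920e-02, -1.92208868e-04]), 'position': array([0.27526052, 0.56036278, 0.24057633]), 'tool_rot': array([ 2.26424241e-01,  9.74028205e-01, -9.79186999e-04, -4.00398132e-04]), 'ft_force': array([0.25581534, 0.300323  , 0.61773269]), 'moment': array([ 0.00260693, -0.01174555,  0.02434807]), 'grip_width': 0.0869291752441189} 0.019
top [[476.03681527   0.         260.22666878]
 [  0.         476.03681527 190.0939447 ]
 [  0.           0.           1.        ]] -0.025294485613609356 [[-0.02624148 -0.99908649  0.03372791]
 [-0.98364569  0.01979231 -0.17902351]
 [ 0.17819242 -0.03787416 -0.9832665 ]] [0.07331952 0.52559918 1.62909016]
side [[368.41099389   0.         252.94027196]
 [  0.         368.41099389 195.11790172]
 [  0.           0.           1.        ]] 0.02159152083589724 [[ 0.89743121 -0.44076703  0.01848358]
 [-0.18042613 -0.40494863 -0.89636099]
 [ 0.40257127  0.80108741 -0.44293943]] [-0.43473963  0.2060677   0.76139509]
wrist [[294.58948216   0.         253.65837999]
 [  0.         294.58948216 191.41149142]
 [  0.           0.           1.        ]] -0.06878097857441928 [[ 0.44153692  0.89724188 -0.00146851]
 [ 0.85600807 -0.42075397  0.30036026]
 [ 0.26887792 -0.1338772  -0.9538247 ]] [-0.62440093 -0.03648847  0.39234511]
```

View pics/top0.png

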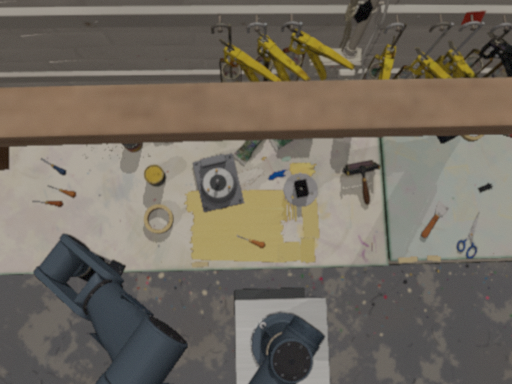

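View pics/side0.png

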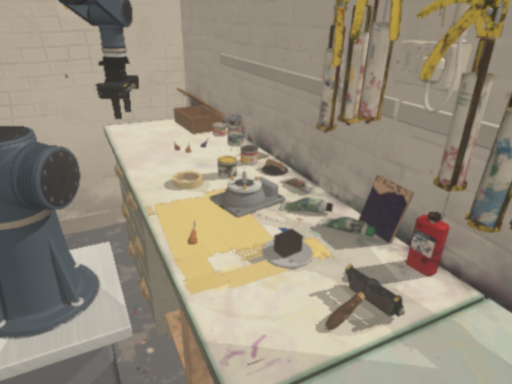

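View pics/wrist0.png

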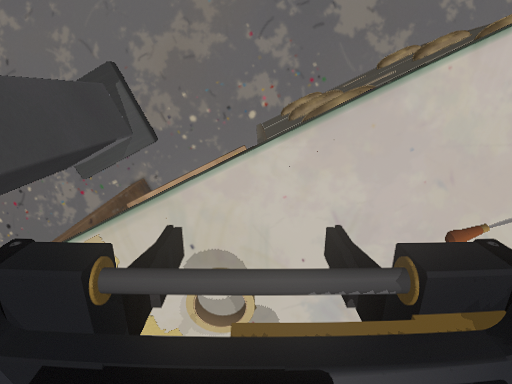

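The top view shows the muller at about (220,183), the plate at (300,189), the tin at (155,175), the tape at (158,219) and the brayer at (363,175). A brown beam crosses rows 85–140. Next I'll zoom in and measure.

```bash
python3 - <<'E'
from h import *
c=load('top0')
i=c['img'][140:230,175:335]; cv2.imwrite('pics/topz.png',cv2.resize(i,None,fx=5,fy=5,interpolation=cv2.INTER_CUBIC))
s=load('side0')
i=s['img'][160:280,200:330]; cv2.imwrite('pics/sidez.png',cv2.resize(i,None,fx=5,fy=5,interpolation=cv2.INTER_CUBIC)[:600])
for u,v in [(300,110),(220,110),(301,188),(290,197),(219,182),(300,90),(300,135),(200,165),(250,120)]: print(u,v,pt(c,u,v).round(3))
d=c['depth'][150:222,190:322]
E
```

```text
300 110 [0.331 0.087 1.408]
220 110 [0.332 0.137 1.409]
301 188 [ 0.541 -0.089 -0.002]
290 197 [ 0.507 -0.047  0.004]
219 182 [0.548 0.203 0.102]
300 90 [0.344 0.087 1.409]
300 135 [0.318 0.087 1.399]
200 165 [0.63  0.275 0.013]
250 120 [0.325 0.119 1.409]
```

View pics/topz.png

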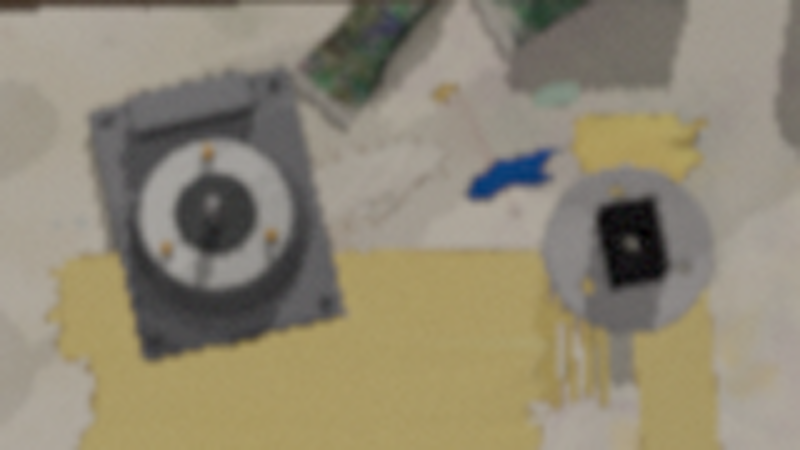

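View pics/sidez.png

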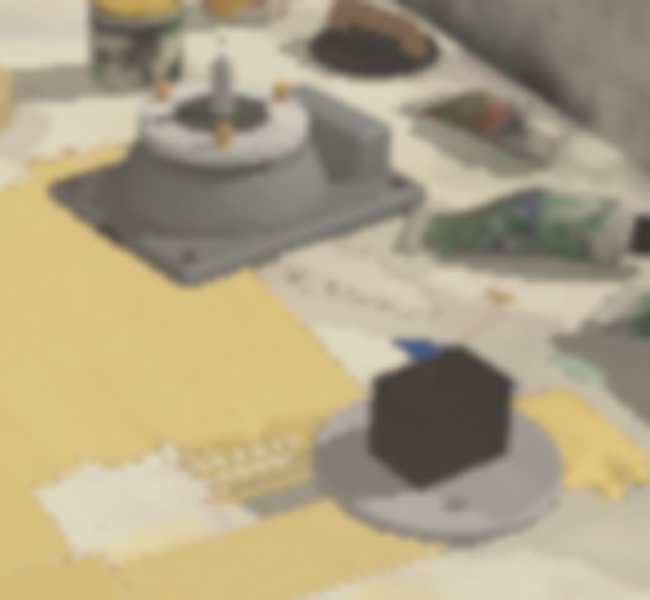

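```bash
python3 - <<'E'
from h import *
c=load('top0');b=c['img']
Z=lambda u,v:(175+(u+.5)/5-.5,140+(v+.5)/5-.5)
P=[onz(c,*Z(*p),.08) for p in [(208,153),(167,247),(271,236)]]
m=np.mean(P,0);print('studs',[p.round(4) for p in P],m)
for p in P: print(np.linalg.norm((p-m)[:2]),np.degrees(np.arctan2(*(p-m)[1::-1])))
print('tip',onz(c,*Z(212,203),.107))
H=[onz(c,*Z(*p),.010) for p in [(617,192),(587,287),(684,266)]]
m=np.mean(H,0);print('holes',[p.round(4) for p in H],m)
for p in H: print(np.linalg.norm((p-m)[:2]),np.degrees(np.arctan2(*(p-m)[1::-1])))
print('disc',onz(c,*Z(628,249),.010),'bore',onz(c,*Z(632,243),.054))
E
```

```text
studs [array([0.5941, 0.2131, 0.08  ]), array([0.5285, 0.2419, 0.08  ]), array([0.5347, 0.1704, 0.08  ])] [0.55243828 0.20844128 0.08      ]
0.04193101965207937 6.377906519137733
0.04112082901613249 125.65943250025714
0.041981886655186706 -114.93547704990563
tip [0.55319598 0.20924306 0.107     ]
holes [array([ 0.5755, -0.0784,  0.01  ]), array([ 0.5062, -0.0539,  0.01  ]), array([ 0.5201, -0.1247,  0.01  ])] [ 0.53392282 -0.08567407  0.01      ]
0.04220409513036035 9.923385673763747
0.04215812082788404 131.1386375465763
0.04140396513499644 -109.52441945599487
disc [ 0.53336015 -0.0846632   0.01      ] bore [ 0.52962604 -0.08219559  0.054     ]
```

```bash
cat >> h.py <<'E'
from scipy.spatial.transform import Rotation as Ro
def go(x,y,z,yaw):
    """delta in tool frame to TCP (x,y,z), tool down, tool y at angle yaw deg"""
    o=telemetry.get_obs();R=Ro.from_quat(o['tool_rot']);a=np.radians(yaw)
    ty=np.array([np.cos(a),np.sin(a),0]);tz=np.array([0,0,-1.]);tx=np.cross(ty,tz)
    T=Ro.from_matrix(np.c_[tx,ty,tz])
    d=R.inv().apply(np.array([x,y,z])-o['position']);r=(R.inv()*T).as_rotvec(degrees=True)
    print('d',d.round(4),'r',r.round(2),'now',o['position'].round(4),'t',o['time'],'F',o['ft_force'].round(2))
E
python3 -c "
from h import *
go(.5335,-.085,.20,100.4)"
```

```text
d [-0.5164 -0.4654  0.0414] r [ -0.08  -0.05 -36.57] now [0.2753 0.5605 0.2408] t 0.15 F [ 0.06 -0.59  0.34]
```

Emit:
{"name": "step_arm", "arguments": {"targets": [{"dx": -0.03, "dy": -0.027, "dz": 0, "rz": -3}, {"dx": -0.072, "dy": -0.065, "dz": 0, "rz": -9}, {"dx": -0.115, "dy": -0.104, "dz": 0, "rz": -16}, {"dx": -0.158, "dy": -0.142, "dz": 0, "rz": -23}, {"dx": -0.2, "dy": -0.18, "dz": 0, "rz": -30}], "gripper": 1, "force": 25}}

```text
invalid input
```

```bash
python3 -c "
from h import *
snap('wrist','w1.png')
go(.5335,-.085,.20,100.4)"
```

```text
d [-0.5164 -0.4655  0.0414] r [ -0.07  -0.04 -36.57] now [0.2754 0.5606 0.2409] t 0.2 F [-0.32  0.69  1.  ]
```

View pics/w1.png

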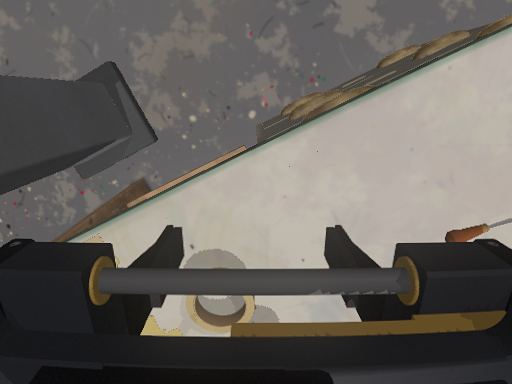

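Emit:
{"name": "step_arm", "arguments": {"targets": [{"dx": -0.03, "dy": -0.027, "dz": 0, "rx": 0, "ry": 0, "rz": -3}, {"dx": -0.072, "dy": -0.065, "dz": 0, "rx": 0, "ry": 0, "rz": -9}, {"dx": -0.115, "dy": -0.104, "dz": 0, "rx": 0, "ry": 0, "rz": -16}, {"dx": -0.158, "dy": -0.142, "dz": 0, "rx": 0, "ry": 0, "rz": -23}, {"dx": -0.2, "dy": -0.18, "dz": 0, "rx": 0, "ry": 0, "rz": -30}], "gripper": 1, "force": 25}}

```text
time: 0.82
position: [0.376, 0.3092, 0.2412]
tool_rot: [-0.036, 0.999, -0.0, -0.0]
ft_force: [0.4, 0.5, -0.8]
grip_width: 0.0872
```

```bash
python3 -c "
from h import *
go(.5335,-.085,.20,100.4)"
```

```text
d [-0.1291 -0.4044  0.0415] r [-0.05 -0.03 -6.32] now [0.376  0.3092 0.2412] t 0.825 F [ 0.36  0.49 -0.79]
```

```bash
python3 -c "
from h import *
go(.545,.209,.24,97)"
```

```text
d [-0.1614 -0.112   0.0012] r [-0.06 -0.02 -2.92] now [0.376  0.3092 0.2412] t 0.825 F [ 0.36  0.49 -0.79]
```

Emit:
{"name": "step_arm", "arguments": {"targets": [{"dx": -0.035, "dy": -0.025, "dz": 0, "rx": 0, "ry": 0, "rz": -1}, {"dx": -0.08, "dy": -0.056, "dz": 0, "rx": 0, "ry": 0, "rz": -2}, {"dx": -0.125, "dy": -0.087, "dz": 0, "rx": 0, "ry": 0, "rz": -3}, {"dx": -0.161, "dy": -0.112, "dz": 0, "rx": 0, "ry": 0, "rz": -3}, {"dx": -0.161, "dy": -0.112, "dz": 0, "rx": 0, "ry": 0, "rz": -3}]}}

```text
time: 1.45
position: [0.5477, 0.207, 0.241]
tool_rot: [-0.06, 0.998, -0.001, 0.001]
ft_force: [-0.7, 0.1, -0.1]
grip_width: 0.0873
```

```bash
python3 -c "
from h import *
c=snap('wrist','w2.png')
print(c['R'],-c['R'].T@c['t'])
go(.5335,-.085,.20,100.4)"
```

```text
[[-1.18914705e-01  9.92904329e-01 -5.35379631e-04]
 [ 9.46330572e-01  1.13499993e-01  3.02615597e-01]
 [ 3.00529102e-01  3.54787983e-02 -9.53112540e-01]] [0.46547069 0.19722888 0.38442987]
d [ 0.0471 -0.2894  0.041 ] r [-0.04 -0.07 -3.46] now [0.5453 0.208  0.2407] t 1.5 F [ 0.39 -0.36  0.08]
```

View pics/w2.png

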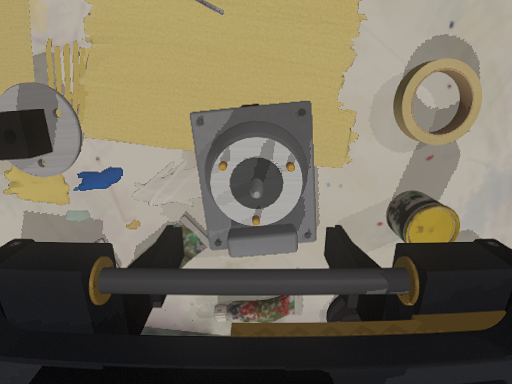

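```bash
python3 - <<'E'
from h import *
c=load('w2');i=c['img']
z=i[140:240,190:320]; cv2.imwrite('pics/w2z.png',cv2.resize(z,None,fx=6,fy=6,interpolation=cv2.INTER_CUBIC))
h=cv2.cvtColor(i,cv2.COLOR_BGR2HSV)
m=((h[...,0]<25)&(h[...,1]>110)).astype(np.uint8)
m[:140]=0;m[235:]=0;m[:,:205]=0;m[:,310:]=0
n,l,s,ce=cv2.connectedComponentsWithStats(m);print(s,ce)
E
```

```text
[[     0      0    512    384 196424]
 [   219    161      8     10     62]
 [   287    162      8     10     63]
 [   253    215      7     11     59]] [[255.49915998 191.50762636]
 [222.59677419 165.58064516]
 [290.26984127 166.36507937]
 [255.74576271 220.18644068]]
```

View pics/w2z.png

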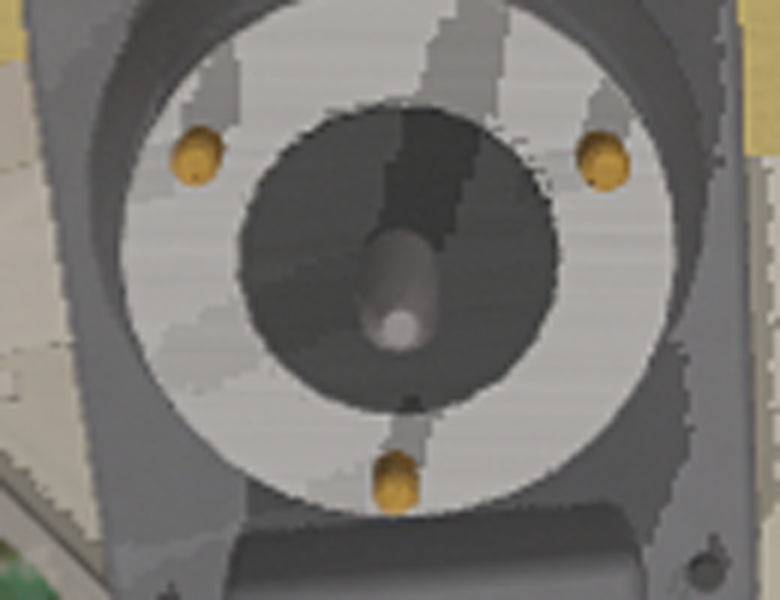

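```bash
python3 - <<'E'
from h import *
c=load('w2')
Z=lambda u,v:(190+(u+.5)/6-.5,140+(v+.5)/6-.5)
P=[onz(c,*Z(*p),.08) for p in [(397,490),(605,164),(197,160)]]
m=np.mean(P,0);print(m)
for p in P: print(np.linalg.norm((p-m)[:2]),np.degrees(np.arctan2(*(p-m)[1::-1])))
print('seat',onz(c,*Z(399,258),.07),'tip',onz(c,*Z(400,328),.107))
# plate from same view? bore
E
```

```text
[0.55451828 0.2104852  0.08      ]
0.04176371109713856 6.292658608284451
0.041572004518122534 126.42099304221124
0.04158733727775745 -113.87205571639755
seat [0.5540917  0.21038239 0.07      ] tip [0.5555729 0.2104573 0.107    ]
```

Emit:
{"name": "step_arm", "arguments": {"targets": [{"dx": 0.008, "dy": -0.045, "dz": 0, "rx": 0, "ry": 0, "rz": -1}, {"dx": 0.018, "dy": -0.105, "dz": 0, "rx": 0, "ry": 0, "rz": -2}, {"dx": 0.028, "dy": -0.165, "dz": 0, "rx": 0, "ry": 0, "rz": -3}, {"dx": 0.038, "dy": -0.225, "dz": 0.01, "rx": 0, "ry": 0, "rz": -3.4}, {"dx": 0.047, "dy": -0.285, "dz": 0.02, "rx": 0, "ry": 0, "rz": -3.4}]}}

```text
time: 2.12
position: [0.5318, -0.0806, 0.221]
tool_rot: [-0.091, 0.996, -0.0, -0.001]
ft_force: [0.6, 0.2, -0.8]
grip_width: 0.0867
```

Emit:
{"name": "step_arm", "arguments": {"targets": [{"dx": 0, "dy": -0.004, "dz": 0.01, "rx": 0, "ry": 0, "rz": 0}, {"dx": 0, "dy": -0.004, "dz": 0.02, "rx": 0, "ry": 0, "rz": 0}, {"dx": 0, "dy": -0.004, "dz": 0.02, "rx": 0, "ry": 0, "rz": 0}, {"dx": 0, "dy": -0.004, "dz": 0.02, "rx": 0, "ry": 0, "rz": 0}, {"dx": 0, "dy": -0.004, "dz": 0.02, "rx": 0, "ry": 0, "rz": 0}]}}

```text
time: 2.75
position: [0.5328, -0.0836, 0.2014]
tool_rot: [-0.092, 0.996, -0.0, -0.0]
ft_force: [-0.6, 0.1, 0.4]
grip_width: 0.0872
```

```bash
python3 -c "
from h import *
c=snap('wrist','w3.png')
z=c['img'][70:250,150:360];cv2.imwrite('pics/w3z.png',cv2.resize(z,None,fx=3.3,fy=3.3,interpolation=cv2.INTER_CUBIC))
go(.5335,-.085,.20,100.4)"
```

```text
d [-0.0005 -0.0013  0.0014] r [-0.02 -0.04  0.13] now [ 0.5328 -0.0838  0.2014] t 2.8 F [-0.37 -0.4   0.05]
```

View pics/w3.png

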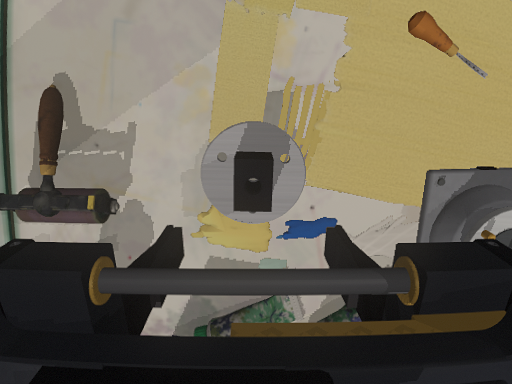

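View pics/w3z.png

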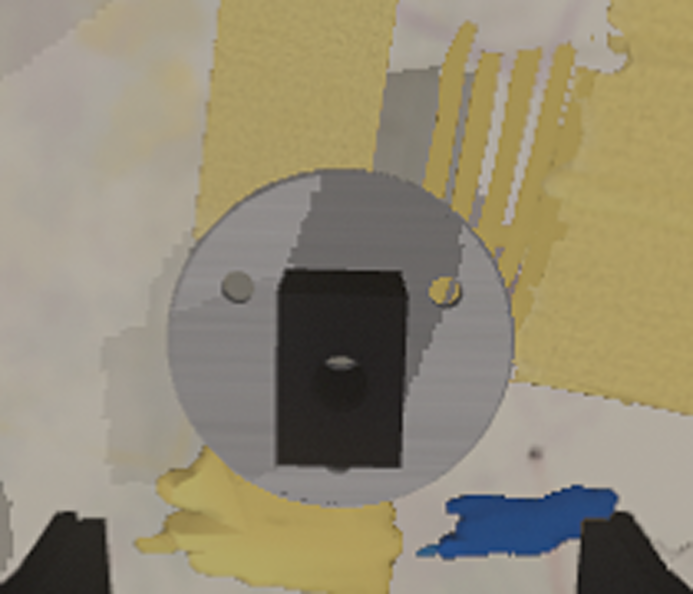

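```bash
python3 - <<'E'
from h import *
c=load('w3')
Z=lambda u,v:(150+(u+.5)/3.3-.5,70+(v+.5)/3.3-.5)
A=onz(c,*Z(238,287),.01);B=onz(c,*Z(445.5,291.5),.01)
d=(B-A)[:2];a=np.arctan2(d[1],d[0]);print('yaw',np.degrees(a)-90,np.linalg.norm(d),'72.7')
m=(A+B)/2;print('ctr from holes',m+.021*np.array([np.cos(a-np.pi/2),np.sin(a-np.pi/2),0]))
print('disc',onz(c,*Z(341,337),.01),'bore',onz(c,*Z(341,382),.054))
for p in [(277,294),(407,294),(403,467),(277,467)]: print(onz(c,*Z(*p),.054))
E
```

```text
yaw 9.251744299163605 0.07248302693333622 72.7
ctr from holes [ 0.53579818 -0.0839492   0.01      ]
disc [ 0.53199324 -0.08448686  0.01      ] bore [ 0.53563962 -0.08373635  0.054     ]
[ 0.51180473 -0.10790886  0.054     ]
[ 0.5046034  -0.06909494  0.054     ]
[ 0.55994714 -0.05900886  0.054     ]
[ 0.56732111 -0.09876238  0.054     ]
```

```bash
python3 -c "
from h import *
go(.5358,-.0838,.037,99.6)"
```

```text
d [-0.0031 -0.0005  0.1644] r [-0.02 -0.04  0.93] now [ 0.5328 -0.0838  0.2014] t 2.8 F [-0.37 -0.4   0.05]
```

Emit:
{"name": "step_arm", "arguments": {"targets": [{"dx": -0.003, "dy": -0.0005, "dz": 0.02, "rx": 0, "ry": 0, "rz": 0.9}, {"dx": -0.003, "dy": -0.0005, "dz": 0.05, "rx": 0, "ry": 0, "rz": 0.9}, {"dx": -0.003, "dy": -0.0005, "dz": 0.08, "rx": 0, "ry": 0, "rz": 0.9}, {"dx": -0.003, "dy": -0.0005, "dz": 0.1, "rx": 0, "ry": 0, "rz": 0.9}, {"dx": -0.003, "dy": -0.0005, "dz": 0.11, "rx": 0, "ry": 0, "rz": 0.9}]}}

```text
time: 3.42
position: [0.5355, -0.0835, 0.0906]
tool_rot: [-0.084, 0.996, 0.0, -0.001]
ft_force: [-0.1, 0.5, 0.4]
grip_width: 0.0868
```

```bash
python3 -c "
from h import *
go(.5358,-.0838,.037,99.6)"
```

```text
d [-0.0003 -0.0003  0.0536] r [ 0.02 -0.1   0.04] now [ 0.5355 -0.0835  0.0906] t 3.425 F [-0.14  0.45  0.4 ]
```

Emit:
{"name": "step_arm", "arguments": {"targets": [{"dx": 0, "dy": 0, "dz": 0.015, "rx": 0, "ry": 0, "rz": 0}, {"dx": 0, "dy": 0, "dz": 0.03, "rx": 0, "ry": 0, "rz": 0}, {"dx": 0, "dy": 0, "dz": 0.044, "rx": 0, "ry": 0, "rz": 0}, {"dx": 0, "dy": 0, "dz": 0.0535, "rx": 0, "ry": 0, "rz": 0}, {"dx": 0, "dy": 0, "dz": 0.0535, "rx": 0, "ry": 0, "rz": 0}]}}

```text
time: 4.05
position: [0.535, -0.0834, 0.0362]
tool_rot: [-0.084, 0.996, 0.0, -0.002]
ft_force: [0.6, -0.8, -0.3]
grip_width: 0.0872
```

Emit:
{"name": "step_arm", "arguments": {"targets": [{"dx": 0, "dy": 0, "dz": 0, "rx": 0, "ry": 0, "rz": 0}, {"dx": 0, "dy": 0, "dz": 0, "rx": 0, "ry": 0, "rz": 0}, {"dx": 0, "dy": 0, "dz": 0, "rx": 0, "ry": 0, "rz": 0}, {"dx": 0, "dy": 0, "dz": 0, "rx": 0, "ry": 0, "rz": 0}, {"dx": 0, "dy": 0, "dz": 0, "rx": 0, "ry": 0, "rz": 0}], "gripper": 0, "force": 20}}

```text
time: 4.68
position: [0.535, -0.0834, 0.0364]
tool_rot: [-0.084, 0.996, 0.0, -0.002]
ft_force: [0.6, 0.5, -0.8]
grip_width: 0.0447
```

Emit:
{"name": "step_arm", "arguments": {"targets": [{"dx": 0, "dy": 0, "dz": 0, "rx": 0, "ry": 0, "rz": 0}, {"dx": 0, "dy": 0, "dz": 0, "rx": 0, "ry": 0, "rz": 0}, {"dx": 0, "dy": 0, "dz": 0, "rx": 0, "ry": 0, "rz": 0}, {"dx": 0, "dy": 0, "dz": 0, "rx": 0, "ry": 0, "rz": 0}, {"dx": 0, "dy": 0, "dz": 0, "rx": 0, "ry": 0, "rz": 0}], "gripper": 0, "force": 40}}

```text
time: 5.3
position: [0.5351, -0.0835, 0.0364]
tool_rot: [-0.084, 0.996, 0.0, -0.001]
ft_force: [0.1, -0.7, 0.0]
grip_width: 0.0397
```

```bash
python3 -c "
from h import *
c=snap('wrist','w4.png');print(telemetry.get_obs())
go(.5555,.2105,.17,96.3)"
```

```text
{'time': 5.35, 'q': array([-3.60843684e-01,  7.40728524e-01,  1.78234484e+00, -1.26073847e-03,
        6.21274383e-01, -2.09891025e+00]), 'joint_velocities': array([-7.22973414e-04, -1.77290516e-03,  1.34870115e-03,  2.05499424e-05,
       -1.01838973e-03, -1.00610586e-03]), 'joint_torque': array([ 7.09832646e-01, -4.27749360e+01, -7.03543961e+00,  1.43630868e-01,
        2.37293718e-01, -7.63565884e-03]), 'position': array([ 0.53513877, -0.08352753,  0.03637834]), 'tool_rot': array([-8.40488418e-02,  9.96460617e-01,  2.61695969e-04, -1.40116203e-03]), 'ft_force': array([-0.02052799, -1.58084663, -1.39440598]), 'moment': array([-0.18737031,  0.05396959, -0.03205747]), 'grip_width': 0.03989908433262759}
d [-0.069   0.2866 -0.1336] r [ 0.04 -0.16  3.34] now [ 0.5351 -0.0835  0.0364] t 5.35 F [-0.02 -1.58 -1.39]
```

View pics/w4.png

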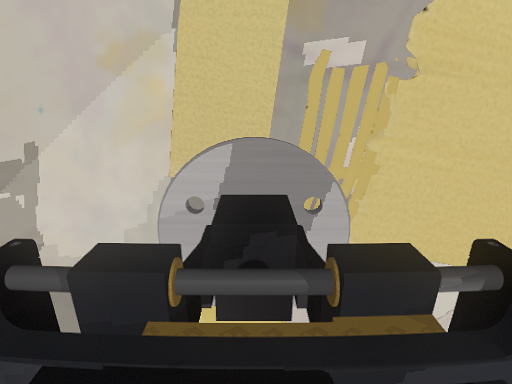

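```bash
cat > holes.py <<'E'
from h import *
def holes(fn,ztop,pl,pr):
    c=load(fn)
    A=onz(c,*pl,ztop);B=onz(c,*pr,ztop);d=(B-A)[:2];a=np.arctan2(d[1],d[0])
    ctr=(A+B)[:2]/2+.021*np.array([np.cos(a-np.pi/2),np.sin(a-np.pi/2)])
    print('yaw',np.degrees(a)-90,'len',np.linalg.norm(d),'ctr',ctr.round(4));return ctr
E
python3 - <<'E'
from holes import *
c=load('w4');z=c['img'][190:220,180:330];cv2.imwrite('pics/w4z.png',cv2.resize(z,None,fx=5,fy=5,interpolation=cv2.INTER_CUBIC))
holes('w4',.01,(195,204),(312.5,205))
E
```

```text
yaw 9.061326873820263 len 0.07234064808840274 ctr [ 0.5357 -0.0835]
```

View pics/w4z.png

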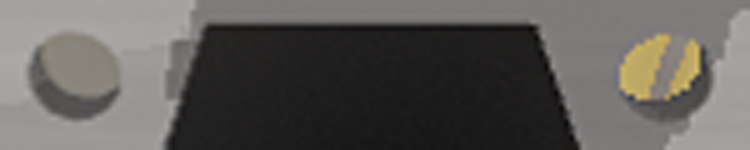

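Emit:
{"name": "step_arm", "arguments": {"targets": [{"dx": 0, "dy": 0, "dz": -0.015, "rx": 0, "ry": 0, "rz": 0}, {"dx": 0, "dy": 0, "dz": -0.045, "rx": 0, "ry": 0, "rz": 0}, {"dx": 0, "dy": 0, "dz": -0.08, "rx": 0, "ry": 0, "rz": 0}, {"dx": 0, "dy": 0, "dz": -0.115, "rx": 0, "ry": 0, "rz": 0}, {"dx": 0, "dy": 0, "dz": -0.134, "rx": 0, "ry": 0, "rz": 0}]}}

```text
time: 5.98
position: [0.5353, -0.0832, 0.1726]
tool_rot: [-0.084, 0.996, 0.0, -0.001]
ft_force: [-0.4, 0.1, -6.5]
grip_width: 0.0399
```

```bash
python3 -c "
from h import *
go(.5539,.2105,.17,96.8)"
```

```text
d [-0.0675  0.2864  0.0026] r [ 0.02 -0.08  2.85] now [ 0.5353 -0.0832  0.1726] t 5.975 F [-0.4   0.1  -6.47]
```

Emit:
{"name": "step_arm", "arguments": {"targets": [{"dx": -0.007, "dy": 0.03, "dz": 0, "rx": 0, "ry": 0, "rz": 0.5}, {"dx": -0.02, "dy": 0.085, "dz": 0, "rx": 0, "ry": 0, "rz": 1}, {"dx": -0.034, "dy": 0.143, "dz": 0, "rx": 0, "ry": 0, "rz": 2}, {"dx": -0.047, "dy": 0.2, "dz": 0, "rx": 0, "ry": 0, "rz": 2.8}, {"dx": -0.06, "dy": 0.25, "dz": 0, "rx": 0, "ry": 0, "rz": 2.8}]}}

```text
time: 6.6
position: [0.551, 0.1755, 0.1726]
tool_rot: [-0.06, 0.998, 0.0, -0.002]
ft_force: [1.2, -0.0, -5.0]
grip_width: 0.04
```

```bash
python3 -c "
from h import *
go(.5539,.2105,.17,96.8)"
```

```text
d [-0.0071  0.0344  0.0026] r [ 0.04 -0.21  0.09] now [0.551  0.1755 0.1726] t 6.6 F [ 1.23 -0.01 -4.97]
```

Emit:
{"name": "step_arm", "arguments": {"targets": [{"dx": -0.003, "dy": 0.015, "dz": 0, "rx": 0, "ry": 0, "rz": 0.1}, {"dx": -0.006, "dy": 0.03, "dz": 0.002, "rx": 0, "ry": 0, "rz": 0.1}, {"dx": -0.007, "dy": 0.0345, "dz": 0.003, "rx": 0, "ry": -0.2, "rz": 0.1}, {"dx": -0.007, "dy": 0.0345, "dz": 0.003, "rx": 0, "ry": -0.2, "rz": 0.1}, {"dx": -0.007, "dy": 0.0345, "dz": 0.003, "rx": 0, "ry": -0.2, "rz": 0.1}]}}

```text
time: 7.22
position: [0.5538, 0.2094, 0.1695]
tool_rot: [-0.058, 0.998, 0.0, -0.0]
ft_force: [-0.1, 0.2, -4.6]
grip_width: 0.0397
```

```bash
python3 -c "
from h import *
c=snap('wrist','w5.png');s=snap('side','s5.png');t=snap('top','t5.png')
z=s['img'][130:240,180:320];cv2.imwrite('pics/s5z.png',cv2.resize(z,None,fx=5,fy=5,interpolation=cv2.INTER_CUBIC))
go(.5539,.2105,.17,96.8)"
```

```text
d [-0.0001  0.0007 -0.0004] r [ 0.03 -0.02 -0.08] now [0.5539 0.2098 0.1696] t 7.375 F [ 0.04 -0.35 -4.2 ]
```

View pics/w5.png

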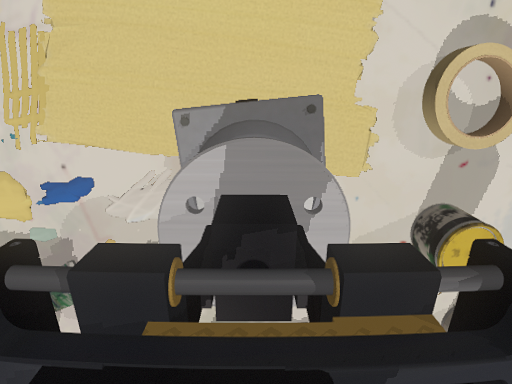

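View pics/s5z.png

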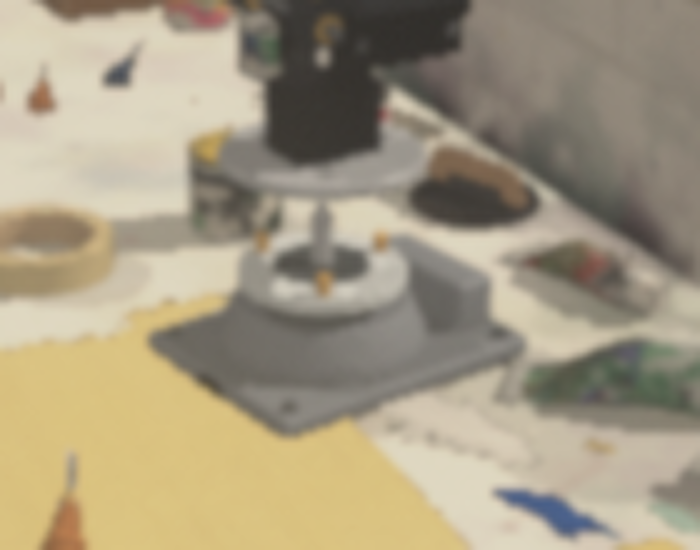

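Emit:
{"name": "step_arm", "arguments": {"targets": [{"dx": 0, "dy": 0.0007, "dz": 0.008, "rx": 0, "ry": 0, "rz": 0}, {"dx": 0, "dy": 0.0007, "dz": 0.018, "rx": 0, "ry": 0, "rz": 0}, {"dx": 0, "dy": 0.0007, "dz": 0.026, "rx": 0, "ry": 0, "rz": 0}, {"dx": 0, "dy": 0.0007, "dz": 0.031, "rx": 0, "ry": 0, "rz": 0}, {"dx": 0, "dy": 0.0007, "dz": 0.034, "rx": 0, "ry": 0, "rz": 0}]}}

```text
time: 8.0
position: [0.5537, 0.2106, 0.1351]
tool_rot: [-0.059, 0.998, 0.0, -0.0]
ft_force: [0.3, 0.6, -4.4]
grip_width: 0.0397
```

```bash
python3 -c "
from h import *
s=snap('side','s6.png');o=telemetry.get_obs();print(o['moment'])
z=s['img'][150:240,200:310];cv2.imwrite('pics/s6z.png',cv2.resize(z,None,fx=6,fy=6,interpolation=cv2.INTER_CUBIC))
go(.5539,.2105,.125,96.8)"
```

```text
[-0.01591453  0.04601748  0.02819907]
d [-0.0003 -0.0001  0.01  ] r [ 0.02 -0.06 -0.07] now [0.5536 0.2105 0.135 ] t 8.05 F [-0.37  0.68 -5.45]
```

View pics/s6z.png

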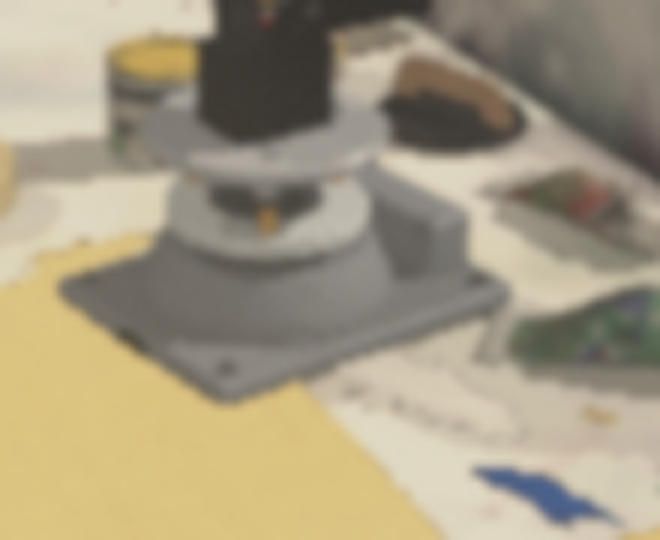

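Emit:
{"name": "step_arm", "arguments": {"targets": [{"dx": 0, "dy": 0, "dz": 0.002, "rx": 0, "ry": 0, "rz": 0}, {"dx": 0, "dy": 0, "dz": 0.004, "rx": 0, "ry": 0, "rz": 0}, {"dx": 0, "dy": 0, "dz": 0.006, "rx": 0, "ry": 0, "rz": 0}, {"dx": 0, "dy": 0, "dz": 0.008, "rx": 0, "ry": 0, "rz": 0}, {"dx": 0, "dy": 0, "dz": 0.009, "rx": 0, "ry": 0, "rz": 0}]}}

```text
time: 8.68
position: [0.5536, 0.2105, 0.1258]
tool_rot: [-0.059, 0.998, 0.0, -0.001]
ft_force: [-0.3, 0.8, -4.7]
grip_width: 0.0397
```

Emit:
{"name": "step_arm", "arguments": {"targets": [{"dx": 0, "dy": 0, "dz": 0.001, "rx": 0, "ry": 0, "rz": 0}, {"dx": 0, "dy": 0, "dz": 0.002, "rx": 0, "ry": 0, "rz": 0}, {"dx": 0, "dy": 0, "dz": 0.003, "rx": 0, "ry": 0, "rz": 0}, {"dx": 0, "dy": 0, "dz": 0.004, "rx": 0, "ry": 0, "rz": 0}, {"dx": 0, "dy": 0, "dz": 0.004, "rx": 0, "ry": 0, "rz": 0}]}}

```text
time: 9.3
position: [0.5535, 0.2105, 0.1217]
tool_rot: [-0.059, 0.998, 0.0, -0.001]
ft_force: [-0.2, 0.4, -4.6]
grip_width: 0.0398
```

```bash
python3 -c "
from h import *
s=snap('wrist','w7.png');o=telemetry.get_obs();print(o['moment'])
z=s['img'][120:270,150:360];cv2.imwrite('pics/w7z.png',cv2.resize(z,None,fx=3.5,fy=3.5,interpolation=cv2.INTER_CUBIC))
go(.5539,.2105,.125,96.8)"
```

```text
[ 0.09563483 -0.00802329  0.01979345]
d [-0.0003 -0.0001 -0.0032] r [ 0.02 -0.07 -0.08] now [0.5536 0.2105 0.1218] t 9.35 F [-0.4   0.03 -4.74]
```

View pics/w7z.png

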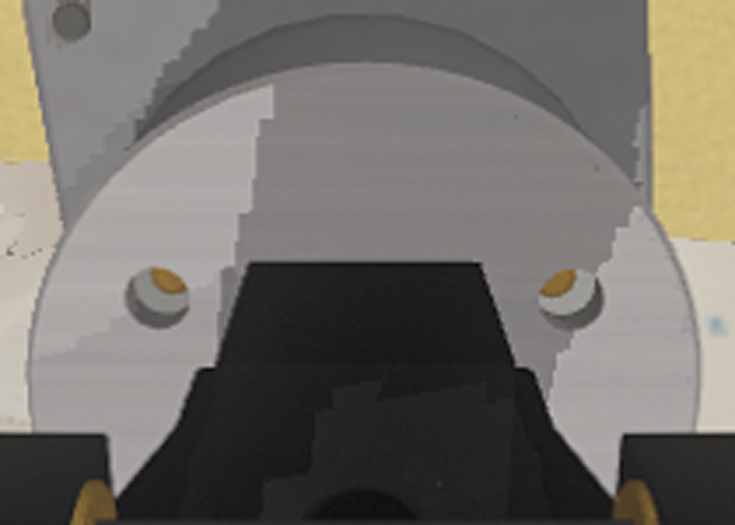

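```bash
cat > ov.py <<'E'
from h import *
import sys
def ov(fn,out,hc,ha,pc,pa,zu,box=(180,185,330,225),f=5,zs=.08):
    c=load(fn);x0,y0,x1,y1=box
    im=cv2.resize(c['img'][y0:y1,x0:x1],None,fx=f,fy=f,interpolation=cv2.INTER_CUBIC)
    def circ(ctr,ang,r,z,col):
        for k in (120,240):
            a=np.radians(ang+k);p=np.array(ctr)+.042*np.array([np.cos(a),np.sin(a)])
            th=np.linspace(0,2*np.pi,60)
            q=np.array([proj(c,[p[0]+r*np.cos(t),p[1]+r*np.sin(t),z]) for t in th])
            q=(q-[x0,y0]+.5)*f-.5
            cv2.polylines(im,[q.round().astype(int)],True,col,1)
    circ(hc,ha,.0045,zs,(0,0,255));circ(pc,pa,.0058,zu+.008,(0,255,0));circ(pc,pa,.0058,zu,(255,255,0))
    cv2.imwrite('pics/'+out,im)
E
python3 - <<'E'
from ov import *
ov('w7','ov7.png',(.5545,.2105),6.3,(.5542,.2105),6.3,.0874)
E
```

```text
(no output)
```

View pics/ov7.png

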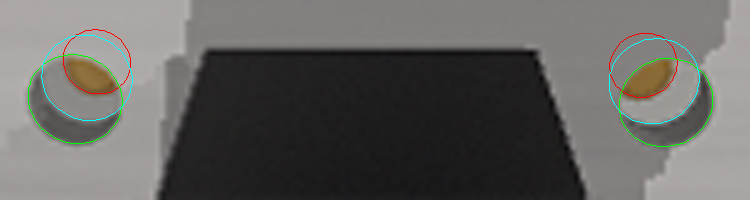

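Emit:
{"name": "step_arm", "arguments": {"targets": [{"dx": -0.0003, "dy": 0, "dz": 0.001, "rx": 0, "ry": 0, "rz": 0}, {"dx": -0.0003, "dy": 0, "dz": 0.003, "rx": 0, "ry": 0, "rz": 0}, {"dx": -0.0003, "dy": 0, "dz": 0.005, "rx": 0, "ry": 0, "rz": 0}, {"dx": -0.0003, "dy": 0, "dz": 0.006, "rx": 0, "ry": 0, "rz": 0}, {"dx": -0.0003, "dy": 0, "dz": 0.0065, "rx": 0, "ry": 0, "rz": 0}]}}

```text
time: 9.98
position: [0.5538, 0.2106, 0.1152]
tool_rot: [-0.059, 0.998, 0.0, -0.001]
ft_force: [-0.2, 0.1, -4.5]
grip_width: 0.0397
```

Emit:
{"name": "step_arm", "arguments": {"targets": [{"dx": 0, "dy": 0, "dz": 0.0005, "rx": 0, "ry": 0, "rz": 0}, {"dx": 0, "dy": 0, "dz": 0.001, "rx": 0, "ry": 0, "rz": 0}, {"dx": 0, "dy": 0, "dz": 0.0015, "rx": 0, "ry": 0, "rz": 0}, {"dx": 0, "dy": 0, "dz": 0.002, "rx": 0, "ry": 0, "rz": 0}, {"dx": 0, "dy": 0, "dz": 0.002, "rx": 0, "ry": 0, "rz": 0}]}}

```text
time: 10.6
position: [0.5538, 0.2105, 0.1131]
tool_rot: [-0.059, 0.998, 0.0, -0.001]
ft_force: [0.4, -0.4, -5.0]
grip_width: 0.0398
```

```bash
python3 - <<'E'
from ov import *
snap('wrist','w8.png')
go(.5539,.2105,.1125,96.8);print(telemetry.get_obs()['moment'])
p=telemetry.get_obs()['position']
ov('w8','ov8.png',(.5545,.2105),6.3,(p[0]+.0006,p[1]),6.3,p[2]-.0344)
E
```

```text
d [-0.0001 -0.0001  0.0006] r [ 0.02 -0.09 -0.07] now [0.5538 0.2106 0.1131] t 10.65 F [ 0.92 -0.3  -5.02]
[ 0.05583144 -0.03701617 -0.06764098]
```

View pics/ov8.png

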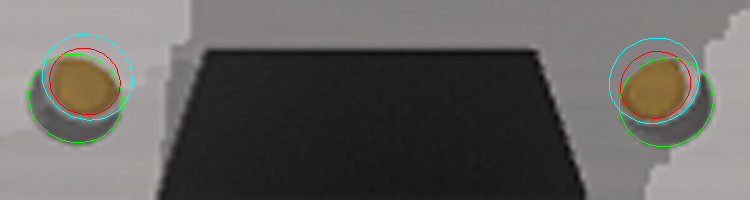

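Emit:
{"name": "step_arm", "arguments": {"targets": [{"dx": 0, "dy": 0, "dz": 0.0005, "rx": 0, "ry": 0, "rz": 0}, {"dx": 0, "dy": 0, "dz": 0.001, "rx": 0, "ry": 0, "rz": 0}, {"dx": 0, "dy": 0, "dz": 0.0015, "rx": 0, "ry": 0, "rz": 0}, {"dx": 0, "dy": 0, "dz": 0.002, "rx": 0, "ry": 0, "rz": 0}, {"dx": 0, "dy": 0, "dz": 0.0025, "rx": 0, "ry": 0, "rz": 0}]}}

```text
time: 11.28
position: [0.5538, 0.2106, 0.1106]
tool_rot: [-0.059, 0.998, 0.0, -0.001]
ft_force: [0.1, 0.5, -4.8]
grip_width: 0.0398
```

```bash
python3 - <<'E'
from h import *
go(.5539,.2105,.1125,96.8);print(telemetry.get_obs()['moment'])
E
```

```text
d [-0.0001 -0.0001 -0.0019] r [ 0.02 -0.09 -0.07] now [0.5538 0.2106 0.1106] t 11.275 F [ 0.1   0.47 -4.79]
[0.03467834 0.01396288 0.03772536]
```

Emit:
{"name": "step_arm", "arguments": {"targets": [{"dx": 0, "dy": 0, "dz": 0.0007, "rx": 0, "ry": 0, "rz": 0}, {"dx": 0, "dy": 0, "dz": 0.0014, "rx": 0, "ry": 0, "rz": 0}, {"dx": 0, "dy": 0, "dz": 0.002, "rx": 0, "ry": 0, "rz": 0}, {"dx": 0, "dy": 0, "dz": 0.0026, "rx": 0, "ry": 0, "rz": 0}, {"dx": 0, "dy": 0, "dz": 0.003, "rx": 0, "ry": 0, "rz": 0}]}}

```text
time: 11.9
position: [0.5538, 0.2105, 0.1076]
tool_rot: [-0.059, 0.998, 0.0, -0.001]
ft_force: [-0.3, -0.1, -5.3]
grip_width: 0.0396
```

Emit:
{"name": "step_arm", "arguments": {"targets": [{"dx": 0, "dy": 0, "dz": 0.0005, "rx": 0, "ry": 0, "rz": 0}, {"dx": 0, "dy": 0, "dz": 0.001, "rx": 0, "ry": 0, "rz": 0}, {"dx": 0, "dy": 0, "dz": 0.0015, "rx": 0, "ry": 0, "rz": 0}, {"dx": 0, "dy": 0, "dz": 0.0018, "rx": 0, "ry": 0, "rz": 0}, {"dx": 0, "dy": 0, "dz": 0.002, "rx": 0, "ry": 0, "rz": 0}]}}

```text
time: 12.52
position: [0.5538, 0.2105, 0.1055]
tool_rot: [-0.059, 0.998, 0.0, -0.001]
ft_force: [-0.4, -0.6, -5.3]
grip_width: 0.0396
```

```bash
python3 - <<'E'
from h import *
go(.5539,.2105,.1044,96.8);print(telemetry.get_obs()['moment'])
E
```

```text
d [-0.0001 -0.0001  0.0011] r [ 0.02 -0.09 -0.08] now [0.5538 0.2105 0.1055] t 12.525 F [-0.45 -0.64 -5.28]
[-0.02037934  0.02611721 -0.0052191 ]
```

Emit:
{"name": "step_arm", "arguments": {"targets": [{"dx": 0, "dy": 0, "dz": 0.0003, "rx": 0, "ry": 0, "rz": 0}, {"dx": 0, "dy": 0, "dz": 0.0006, "rx": 0, "ry": 0, "rz": 0}, {"dx": 0, "dy": 0, "dz": 0.0009, "rx": 0, "ry": 0, "rz": 0}, {"dx": 0, "dy": 0, "dz": 0.0011, "rx": 0, "ry": 0, "rz": 0}, {"dx": 0, "dy": 0, "dz": 0.0012, "rx": 0, "ry": 0, "rz": 0}]}}

```text
time: 13.15
position: [0.5538, 0.2105, 0.1045]
tool_rot: [-0.059, 0.998, 0.0, -0.001]
ft_force: [-1.4, 0.3, -3.3]
grip_width: 0.0398
```

Emit:
{"name": "step_arm", "arguments": {"targets": [{"dx": 0, "dy": 0, "dz": 0.0002, "rx": 0, "ry": 0, "rz": 0}, {"dx": 0, "dy": 0, "dz": 0.0004, "rx": 0, "ry": 0, "rz": 0}, {"dx": 0, "dy": 0, "dz": 0.0006, "rx": 0, "ry": 0, "rz": 0}, {"dx": 0, "dy": 0, "dz": 0.0006, "rx": 0, "ry": 0, "rz": 0}, {"dx": 0, "dy": 0, "dz": 0.0006, "rx": 0, "ry": 0, "rz": 0}]}}

```text
time: 13.78
position: [0.5538, 0.2105, 0.1043]
tool_rot: [-0.059, 0.998, 0.0, -0.001]
ft_force: [-1.8, -1.5, 3.1]
grip_width: 0.0394
```

Emit:
{"name": "step_arm", "arguments": {"targets": [{"dx": 0, "dy": 0, "dz": 0, "rx": 0, "ry": 0, "rz": 0}, {"dx": 0, "dy": 0, "dz": 0, "rx": 0, "ry": 0, "rz": 0}, {"dx": 0, "dy": 0, "dz": 0, "rx": 0, "ry": 0, "rz": 0}, {"dx": 0, "dy": 0, "dz": 0, "rx": 0, "ry": 0, "rz": 0}, {"dx": 0, "dy": 0, "dz": 0, "rx": 0, "ry": 0, "rz": 0}]}}

```text
time: 14.4
position: [0.5538, 0.2106, 0.1043]
tool_rot: [-0.059, 0.998, 0.0, -0.001]
ft_force: [-1.6, -0.8, 2.3]
grip_width: 0.0393
```

```bash
python3 - <<'E'
from ov import *
snap('wrist','w9.png');s=snap('side','s9.png')
z=s['img'][150:240,200:310];cv2.imwrite('pics/s9z.png',cv2.resize(z,None,fx=6,fy=6,interpolation=cv2.INTER_CUBIC))
go(.5539,.2105,.1044,96.8);print(telemetry.get_obs()['moment'])
p=telemetry.get_obs()['position']
ov('w9','ov9.png',(.5545,.2105),6.3,(p[0]+.0006,p[1]),6.3,p[2]-.0344)
E
```

```text
d [-0.0001 -0.0001 -0.0002] r [ 0.02 -0.08 -0.07] now [0.5538 0.2105 0.1042] t 14.5 F [-1.12 -0.76  1.94]
[-0.02235772  0.40785393  0.00377925]
```

View pics/ov9.png

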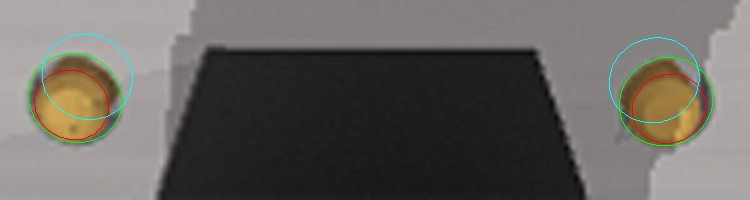

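View pics/s9z.png

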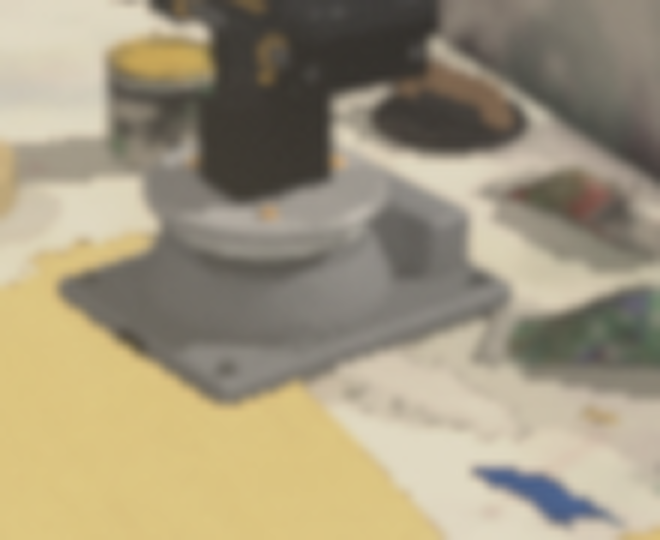

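Both visible studs, at about (194,204) and (313,205) in the wrist picture, stand inside their holes. The plate looks flat in the side view, and the height matches home. Releasing.

Emit:
{"name": "step_arm", "arguments": {"targets": [{"dx": 0, "dy": 0, "dz": 0, "rx": 0, "ry": 0, "rz": 0}, {"dx": 0, "dy": 0, "dz": 0, "rx": 0, "ry": 0, "rz": 0}, {"dx": 0, "dy": 0, "dz": 0, "rx": 0, "ry": 0, "rz": 0}, {"dx": 0, "dy": 0, "dz": 0, "rx": 0, "ry": 0, "rz": 0}, {"dx": 0, "dy": 0, "dz": 0, "rx": 0, "ry": 0, "rz": 0}], "gripper": 1}}

```text
time: 15.12
position: [0.5539, 0.2106, 0.1043]
tool_rot: [-0.059, 0.998, 0.0, -0.001]
ft_force: [-0.5, -0.5, 0.1]
grip_width: 0.081
```

```bash
python3 - <<'E'
from ov import *
snap('wrist','w10.png')
go(.5539,.2105,.1044,96.8);print(telemetry.get_obs()['moment'],telemetry.get_obs()['grip_width'])
ov('w10','ov10.png',(.5545,.2105),6.3,(.5545,.2105),6.3,.07)
E
```

```text
d [-0.     -0.0001 -0.0001] r [ 0.02 -0.07 -0.07] now [0.5538 0.2106 0.1043] t 15.175 F [-0.1  -0.22  0.02]
[0.04994578 0.00745873 0.0375277 ] 0.08348934347579312
```

View pics/ov10.png

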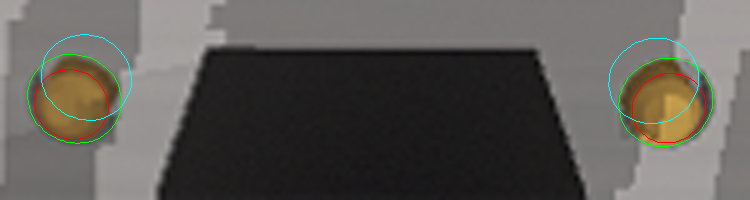

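Emit:
{"name": "step_arm", "arguments": {"targets": [{"dx": 0, "dy": 0, "dz": -0.008, "rx": 0, "ry": 0, "rz": 0}, {"dx": 0, "dy": 0, "dz": -0.025, "rx": 0, "ry": 0, "rz": 0}, {"dx": 0, "dy": 0, "dz": -0.055, "rx": 0, "ry": 0, "rz": 0}, {"dx": 0, "dy": 0, "dz": -0.09, "rx": 0, "ry": 0, "rz": 0}, {"dx": 0, "dy": 0, "dz": -0.12, "rx": 0, "ry": 0, "rz": 0}]}}

```text
time: 15.8
position: [0.5544, 0.2106, 0.2271]
tool_rot: [-0.059, 0.998, 0.0, 0.001]
ft_force: [-0.2, 0.2, 0.4]
grip_width: 0.0869
```

Emit:
{"name": "step_arm", "arguments": {"targets": [{"dx": 0, "dy": 0, "dz": -0.01, "rx": 0, "ry": 0, "rz": 0}, {"dx": 0, "dy": 0, "dz": -0.01, "rx": 0, "ry": 0, "rz": 0}, {"dx": 0, "dy": 0, "dz": -0.01, "rx": 0, "ry": 0, "rz": 0}, {"dx": 0, "dy": 0, "dz": -0.01, "rx": 0, "ry": 0, "rz": 0}, {"dx": 0, "dy": 0, "dz": -0.01, "rx": 0, "ry": 0, "rz": 0}]}}

```text
time: 16.42
position: [0.554, 0.2105, 0.2361]
tool_rot: [-0.059, 0.998, 0.0, -0.0]
ft_force: [0.6, 0.1, -1.0]
grip_width: 0.087
```

```bash
python3 - <<'E'
from ov import *
c=snap('wrist','w11.png');s=snap('side','s11.png')
z=s['img'][140:240,190:310];cv2.imwrite('pics/s11z.png',cv2.resize(z,None,fx=6,fy=6,interpolation=cv2.INTER_CUBIC))
z=c['img'][120:260,180:330];cv2.imwrite('pics/w11z.png',cv2.resize(z,None,fx=4,fy=4,interpolation=cv2.INTER_CUBIC))
# plane fit on the plate's visible disc from wrist depth
H,W=c['depth'].shape;P=[]
for v in range(110,260):
  for u in range(170,340):
    if c['depth'][v,u]>0:
      p=pt(c,u,v);r=np.hypot(p[0]-.5545,p[1]-.2105)
      if .048<r<.058: P.append(p)
P=np.array(P)
z0=np.median(P[:,2]);P=P[abs(P[:,2]-z0)<.006]
A=np.c_[P[:,:2]-[.5545,.2105],np.ones(len(P))];k=np.linalg.lstsq(A,P[:,2],rcond=None)[0];print(len(P),'z',k[2],'tilt deg',np.degrees(k[:2]))
print(telemetry.get_obs()['position'])
E
```

```text
2810 z 0.0784144743574463 tilt deg [0.04125941 0.05212262]
[0.55421785 0.21056331 0.23645273]
```

View pics/s11z.png

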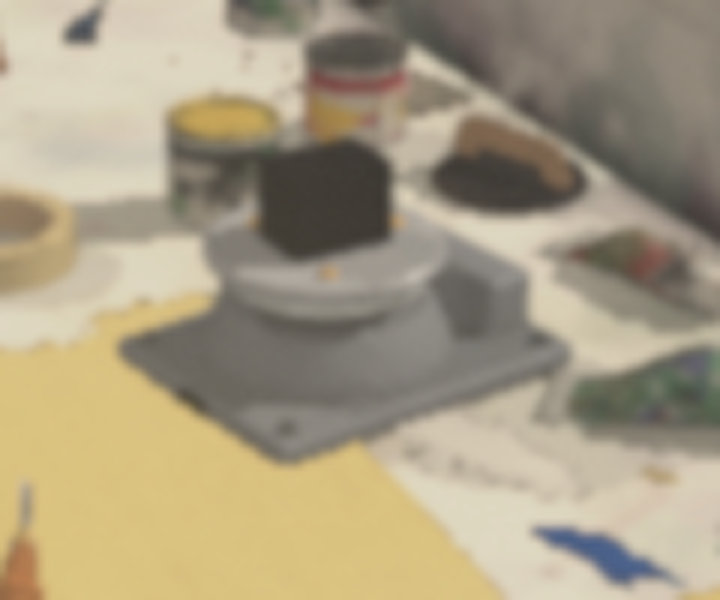

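View pics/w11z.png

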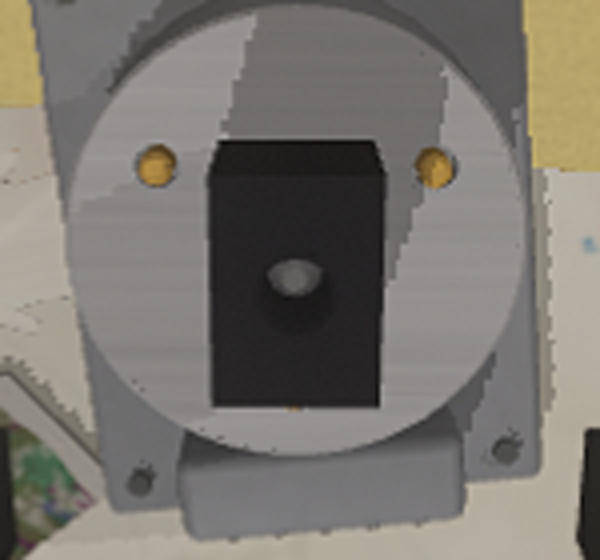

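The plate lies flat with its top at 78.4 mm (expected 78) and under 0.1° of tilt. All three studs show in the holes, and nothing else has moved.

```bash
python3 -c "
from h import *
print(robot.hand_in())"
```

```text
the job is handed in; nothing more can be done
None
```

The mulling plate is home on the muller and released, and the job was handed in at about 16.5 s of the 64 s allowed. I gripped it by its block, slipped it over the spindle, turned it about 3° to line up with the studs seen by the wrist camera, and lowered it in small steps.

- **Descent:** there was no sign of contact until the plate reached seat height. It then met the seat with a net press of about 8 N, well under the 25 N limit.
- **Sideways load at contact:** 1–2 N of side force and a 0.4 N m moment appeared. I put this down to a slight tilt of the plate in the grip. Both went to about zero when I let go.
- **Final check:** wrist-camera depth puts the top of the disc at 78.4 mm against 78 mm nominal, with under 0.1° of tilt. All three studs show in their holes, and the gripper is about 13 cm up and touching nothing.
- **Other items:** I never touched the tin, the tape or the brayer. The tin and tape look unmoved in the later pictures; I did not check the brayer again.
- **Disagreements:** the top and wrist cameras differed by about 2 mm on the position of the head, so I used the wrist camera. My first move call was refused for a missing field, and nothing moved.

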